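Rock a tight locating block off its dowels

ROBOT

A 6-joint arm with a two-finger parallel gripper is mounted at the origin on the work surface; the furniture and walls round the work are solid. World frame = base frame: x ahead of the robot, y to its left, z up, the work surface at z = 0. Lengths are in m, angles in rad, forces in N, time in s.
With the tool pointing down it reaches from about 0.3 to 0.775 m from the base axis. Payload 14.6 kg.
Tool frame: the origin (TCP) lies at the very end of the fingers, on their centre line; the grasp point (between the pads) lies 19 mm behind it; z points along the fingers, y is the line along which they close (so a half turn about z gives the same grasp; the last joint's range is limited). The gripper opens to 94 mm and grips with 3 to 60 N. Pads are 16 mm wide; open, the fingers measure 119 mm over their backs; the gripper's body (75 mm by 177 mm) begins 78 mm behind the grasp point.
Start: joints at [1.06, 0.3, 1.521, -0, 1.321, -0.067], TCP at [0.236, 0.497, 0.205] pointing down, gripper open.
Joint ranges: [-3.03, 3.03], [-0.79, 2.21], [0.23, 2.52], [-1.04, 4.18], [0, 3.07], [-2.55, 2.55]. Speed limits (rad/s): [2.22, 2.22, 2.57, 3.14, 3.14, 3.14].

INTERFACE

Orientations are given as [roll, pitch, yaw] about the fixed x, y, z axes, in that order (R = Rz(yaw) Ry(pitch) Rx(roll)).
In Python, from station import ctrl gives the robot as it stands.
- The arm moves only by the tool move_arm, never from a script. Its argument "targets" is a list of rows, each a list of 6 numbers: the shift along the tool's x, y, z in units of 1000 mm (1.0 is 1000 mm), then the turn, a rotation vector about the tool's x, y, z in units of 30 degrees (1.0 is 30 degrees). In form: [[tx, ty, tz, ax, ay, az], ...]. A call has exactly 5 rows; each row is the pose to reach, as a shift and turn from the pose commanded when the call began, along the tool's axes at that moment; what a row does not reach only later rows make up. A row lasts 1/12 s, in which the tool goes at most 41.7 mm and 7.16 degrees, less where a joint would pass 70% of its speed; a pose out of reach is approached as far as the arm can. A call with a number of a shift or a turn outside -1 to 1 is refused whole. A call with a gripper value outside its range is refused whole. "fingers" is the opening, from -1 (shut) to 1 (fully open), set as the call begins (left out, the last holds). The fingers move at their own pace and stop on an object; "grip_force" is the grip in N (left out, the last holds). Time passes only in rows, so rows that repeat a pose let the fingers close, or fill a call up. It gives the time, the measured TCP pose, the force and the opening at its end, in the units of the state.
- ctrl.get_obs(): the state, without advancing time (a new reading comes with each control period).
- ctrl.camera(name): name is "side" or "top"; returns the picture (400x640x3 uint8, red, green, blue); there is no depth.
- ctrl.camera_info(name): a dict with "fx", "fy", "cx", "cy" (pixels), "k1" (the pictures are not rectified: a ray, as slopes to the right and down, at radius r is drawn at 1 + k1 r^2 times it, then the intrinsics apply), "rvec" (rotation vector, rad) and "tvec" (3), from world to camera coordinates, as OpenCV has them. Camera axes: x right, y down, z forward; pixel columns grow to the right and rows downward; lengths in m; the calibration is good to about 2 mm. A picture is of the moment at which its call begins. camera_info takes no time and is no camera call.
- ctrl.hand_in(): hands the job in, once; it reports no verdict.
The state is a dict: "time_s": time; "qpos": joint angles; "joint_vel": joint speeds; "tau": joint torques, N m; "ee_pos": TCP position; "eef_rot": TCP orientation; "force": force on the tool from outside, world axes, zero at the start; "moment": the same for the moment, N m; "grip_width": finger opening in m.
Only numpy, scipy, OpenCV 4.12 (cv2) and the standard library are available. Lean on these libraries where they do the work, as an engineer would, in place of code of your own. Each camera call takes 0.05 s, during which the arm holds its last target. There are 200 camera calls.

TASK

The aluminium locating block sits tight on the two spring-ball dowels of the loose steel fixture plate. Grip it and rock it end to end, left end up and then right end up by turns, so that it clicks its way up and off the dowels; a straight pull would only bring the plate up with it, and the plate must stay flat on the bench. Finish while still holding the block, level and just clear above its dowels (1 to 3 cm), and leave the dies, the loupe and the bottle alone.

Things in the scene. Friction and masses are not known exactly. Their poses are not given: they have to be found in the camera images.
- block_center (a point): Centre of the loose aluminium locating block: 32 mm (x) by 58 mm (y, long axis) by 40 mm high, 0.2 kg, z up; a brass stud 14 mm wide stands 6 mm above its top. Two 15.4 mm bores run right through it, upright, at y = +-17 mm. At the start it is fully seated, square on the plate, this point 35 mm above the bench, 23 mm above the plate's top. Grip it across its ends (58 mm) or long faces (32 mm).
- fixture_plate: Dark steel plate lying loose on the bench: 110 mm (x) by 160 mm (y) by 12 mm thick, 1.65 kg (16 N); origin at the centre of its underside, z up. On it stand two steel dowels at y = +-17 mm, each on a seat boss 18 mm wide, 3 mm high, on which the block rests.
- dowel_left (a point): Top of the dowel at the plate's +y side, 41 mm above the bench; 12 mm thick, 26 mm tall above the seat, so the block is clear once it has risen 26 mm. Sprung balls on its +x and -x sides click into ring grooves in the bore, 6 mm apart. A click takes about 11 N, as the underside there passes 3, 9 and 15 mm of rise; after the third click this dowel holds no more.
- dowel_right (a point): Top of the like dowel at the plate's -y side. A straight pull must click both dowels (22 N), more than the plate weighs; one alone takes less. The bores' 3.4 mm of play lets the seated block tilt about 0.13 rad along y, turned about a point between the dowels at half their height; more as it rises. So raise one end 4 mm, then the other 4 mm past it, and so on, until both are past 16 mm; then lift.
- dark_die: Bystander: dark turned press die, 28 mm wide, 20 mm high, loose; origin at the centre of its underside.
- pale_die: Bystander: pale flat press die ring, 42 mm wide, 12 mm high, loose; origin at the centre of its underside.
- loupe: Bystander: black waisted eye loupe, 35 mm wide, 39 mm high, loose; origin at the centre of its underside.
- glue_bottle: Bystander: small red bottle with a white spout, 25 mm wide, 74 mm high, loose; origin at the centre of its underside.
Things that resemble listed ones, but are neither listed nor needed, are in the scene too. What is shaped like the part that bears block_center but purple is not meant.

How it is judged:
By the outcome, as a careful person would: the job done as asked, in the order asked, and still so for the second after the job is handed in, while the arm keeps its last pose, push and grip.
It also fails if it takes over 40 s, if anything falls off the work surface, if the arm or the gripper's body presses on something with over 40 N, if the wrist force passes 120 N, or if a joint passes its speed limit or range.

## Working session

There is one attempt and no reset: what is moved stays moved. The work goes in short steps, Python scripts to look and compute and a tool call to move; the robot and the scene stay as the last step left them, time stands still between calls to the robot, and variables do not carry over. Pictures are saved under pics/ and viewed, on a budget of 10 in all, crops included, one or two more only if the job needs it, and the job is handed in when it is done.

Besides the shell and the picture viewer there is one more tool, called after "Call:" as name(argument=value, ...), one argument or row to a line, values as JSON. move_arm: Moves the arm, as the interface text tells. Shifts and turns lie within -1 to 1; 1 stands for 1000 mm of shift or 30 degrees of turn. Its arguments: {"type":"object","properties":{"targets":{"type":"array"},"fingers":{"type":"number"},"grip_force":{"type":"number"}},"required":["targets"]}

```bash
mkdir -p pics; ls; python3 - <<'E'
from station import ctrl
import cv2
print(ctrl.get_obs())
for n in("side","top"):
    cv2.imwrite(f"pics/{n}0.png",ctrl.camera(n)[:,:,::-1]); print(n,ctrl.camera_info(n))
E
```

```text
pics
{'time_s': 0.0, 'qpos': array([ 1.06041135e+00,  3.00472535e-01,  1.52160065e+00, -9.70773632e-06,
        1.32071803e+00, -6.65801870e-02]), 'joint_vel': array([ 2.24781005e-05, -7.35890742e-04, -7.46181790e-04,  3.86136987e-04,
        9.90683228e-04,  2.17402696e-03]), 'tau': array([-2.88291718e-03, -5.31793964e+01, -3.52755189e+01,  7.08155846e-02,
        2.42373697e-02, -9.37335653e-05]), 'ee_pos': array([0.23601807, 0.49647904, 0.20487727]), 'eef_rot': array([-3.14039612e+00, -7.03595132e-05,  2.69779023e+00]), 'force': array([-0.58257187, -0.79505907, -0.20831309]), 'moment': array([0.03681195, 0.00419779, 0.00687933]), 'grip_width': 0.0939781016963952}
side {'fx': 506.74365127493513, 'fy': 506.74365127493513, 'cx': 317.1430035230846, 'cy': 203.0903418698257, 'k1': 0.014280583465677642, 'rvec': array([ 2.23846681, -0.08673718,  0.0398857 ]), 'tvec': array([-0.49514326, -0.05394266,  1.03930277])}
top {'fx': 389.0981841864013, 'fy': 389.0981841864013, 'cx': 321.4253785594135, 'cy': 199.28739692575087, 'k1': -0.02048160883687204, 'rvec': array([ 2.15710911, -2.17650542,  0.06033814]), 'tvec': array([-0.16387306,  0.47646961,  0.88359598])}
```

View pics/top0.png

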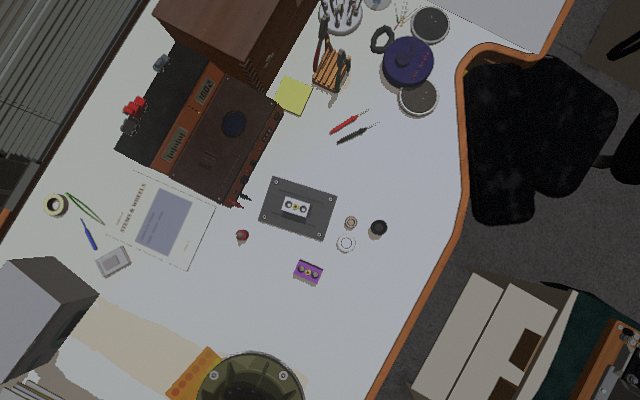

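View pics/side0.png

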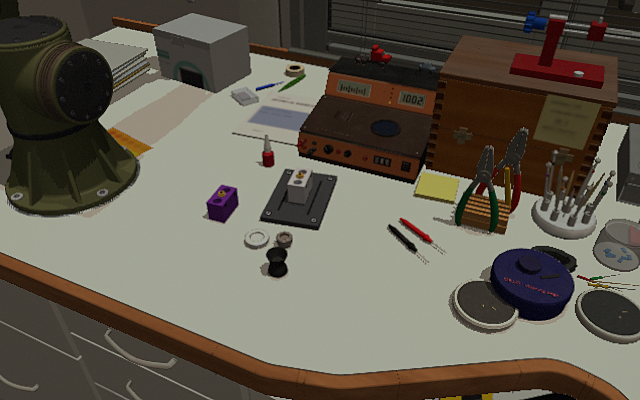

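The top view shows the plate near (298,208), with the aluminium block at (295,207). The purple decoy is at (308,271), the bottle at (242,236), and the dies and loupe at (346–378,222–243).

```bash
cat > h.py <<'E'
import numpy as np, cv2
from station import ctrl
def cam(n):
    c=ctrl.camera_info(n); R=cv2.Rodrigues(c['rvec'])[0]
    return c,np.array([[c['fx'],0,c['cx']],[0,c['fy'],c['cy']],[0,0,1]]),np.array([c['k1'],0,0,0,0.]),R,c['tvec']
def proj(n,P):
    c,K,d,R,t=cam(n); return cv2.projectPoints(np.array(P,float).reshape(-1,3),c['rvec'],t,K,d)[0].reshape(-1,2)
def ray(n,uv,z):
    c,K,d,R,t=cam(n); u=cv2.undistortPoints(np.array(uv,float).reshape(-1,1,2),K,d).reshape(-1,2)
    D=np.c_[u,np.ones(len(u))]@R; o=-R.T@t; return o+D*((z-o[2])/D[:,2])[:,None]
E
python3 - <<'E'
from h import *
a=cv2.imread('pics/top0.png');b=cv2.imread('pics/side0.png')
m=np.hstack([cv2.resize(a[165:290,225:395],None,fx=4,fy=4,interpolation=cv2.INTER_CUBIC)])
n=cv2.resize(b[125:280,200:350],None,fx=4,fy=3.8,interpolation=cv2.INTER_CUBIC)
cv2.imwrite('pics/t1.png',m);cv2.imwrite('pics/s1.png',n[:600])
for n in('top','side'):
    c,K,d,R,t=cam(n);print(n,-R.T@t, proj(n,[[.236,.497,.205],[0,0,0],[.5,0,0]]))
print(ray('top',[[298,208],[295,207],[308,271]],0))
# plate: dark in top
g=cv2.cvtColor(a,cv2.COLOR_BGR2GRAY); msk=(g<110).astype(np.uint8)
k,l,s,ce=cv2.connectedComponentsWithStats(msk); 
for i in range(1,k):
    if 1500<s[i,4]<6000: print(s[i],ce[i])
E
```

```text
top [ 0.40107082 -0.19152634  0.91492043] [[-36.45471238 322.22965556]
 [249.74324663 407.70699406]
 [250.85997253 190.10741881]]
side [ 0.42955359 -0.88422147  0.6015505 ] [[201.84633959  -3.17495078]
 [ 74.92904296 176.70269452]
 [318.74808527 165.96295109]]
[[ 0.45633802 -0.1122212   0.        ]
 [ 0.45876918 -0.10513095  0.        ]
 [ 0.30916887 -0.1350895   0.        ]]
[ 370    7   79  111 4606] [411.93682154  60.35041251]
[ 258  176   79   65 2843] [297.48645797 208.39289483]
[   0  256  100  144 5182] [ 50.39154766 319.19104593]
[ 166  347  139   53 4983] [236.72125226 379.01906482]
```

View pics/t1.png

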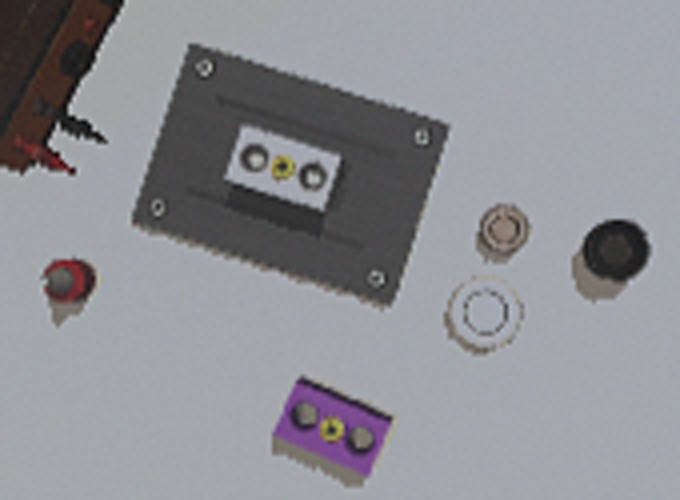

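View pics/s1.png

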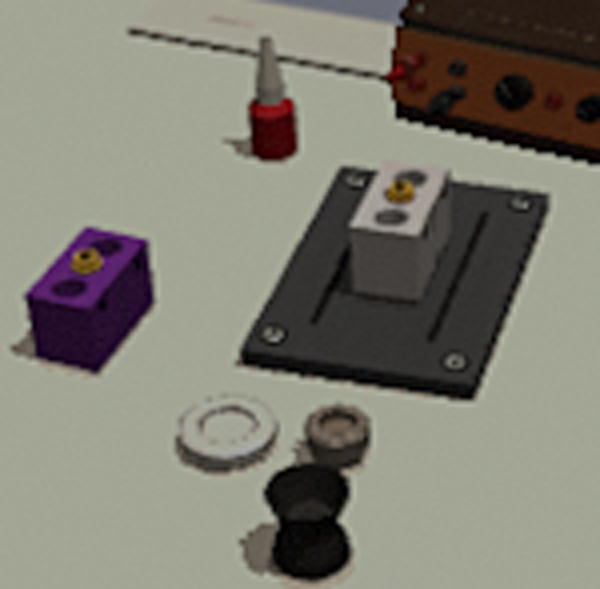

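The crops show the block top corners, in crop pixels, at (243,126), (341,155), (326,208) and (224,183). In the side crop the stud is at (400,188) and the bores at (410,180) and (391,217).

```bash
python3 - <<'E'
from h import *
from scipy.optimize import least_squares
T=lambda p:(np.array(p)+.5)/4-.5+[225,165]
S=lambda p:(np.array(p)+.5)/[4,3.8]-.5+[200,125]
obs=[('top',T([[243,126],[341,155],[326,208],[224,183]]),[[16,29,55],[16,-29,55],[-16,-29,55],[-16,29,55]]),
('top',T([[254,158],[313,177]]),[[0,17,52],[0,-17,52]]),('top',T([[283,167]]),[[0,0,60]]),
('side',S([[400,188],[393,216],[411,179],[350,226],[421,236]]),[[0,0,60],[0,-17,55],[0,17,55],[-16,-29,55],[16,-29,55]]),
('top',T([[192,44],[448,125],[392,303],[135,222]]),[[55,80,12],[55,-80,12],[-55,-80,12],[-55,80,12]])]
def f(p,o=obs):
    c,s=np.cos(p[2]),np.sin(p[2]);r=[]
    for n,uv,P in o:
        P=np.array(P)/1e3; W=np.c_[p[0]+c*P[:,0]-s*P[:,1],p[1]+s*P[:,0]+c*P[:,1],P[:,2]]
        r.append((proj(n,W)-uv).ravel())
    return np.concatenate(r)
for o in(obs,obs[:3],obs[3:4],obs[4:]):
    q=least_squares(f,[.456,-.11,-.2],args=(o,)); print(q.x,np.degrees(q.x[2]),np.abs(q.fun).max())
for nm,uv,z in(('bottle',(70,280),.04),('dark',(503,230),.02),('pale',(485,313),.012),('loupe',(615,250),.039)): print(nm,ray('top',[T(uv)],z))
o=ctrl.get_obs();print(o['ee_pos'],o['eef_rot'])
E
```

```text
[ 0.45613971 -0.11176887 -0.30933502] -17.723591244048375 0.770662253635578
[ 0.45631207 -0.11135752 -0.2844123 ] -16.29562456345857 0.4504100060364067
[ 0.45598605 -0.11266937 -0.30432256] -17.436398356037124 0.3817921917441822
[ 0.45596547 -0.11193797 -0.31341401] -17.957300107894657 0.7465187279638599
bottle [[0.394971   0.01076446 0.04      ]]
dark [[ 0.42154744 -0.23420017  0.02      ]]
pale [[ 0.37405695 -0.22357148  0.012     ]]
loupe [[ 0.40938649 -0.29574434  0.039     ]]
[0.23602213 0.49653844 0.20495326] [-3.14058462e+00 -1.27778818e-04  2.69778672e+00]
```

```bash
cat >> h.py <<'E'
from scipy.spatial.transform import Rotation as Ro
B=np.array([.4561,-.1118,0]); YAW=np.pi-.308
def delta(p,yaw=YAW,tilt=0):
    """move row from measured pose to world p; tilt about tool x"""
    o=ctrl.get_obs(); R0=Ro.from_euler('xyz',o['eef_rot']); R1=Ro.from_euler('xyz',[np.pi,0,yaw])*Ro.from_rotvec([tilt,0,0])
    d=R0.inv().apply(np.array(p)-o['ee_pos']); r=np.degrees((R0.inv()*R1).as_rotvec())/30
    print(round(o['time_s'],2),o['ee_pos'].round(4),o['eef_rot'].round(3),'F',o['force'].round(1),'M',o['moment'].round(2),'g',o['grip_width'].round(4),'ROW',np.r_[d,r].round(4))
E
python3 - <<'E'
from h import *
delta([*B[:2],.13])
print(ray('side',[[300,158],[420,180]],0),ray('top',[[240,205]],.05))
E
```

```text
Traceback (most recent call last):
  File "h.py", line 17, in delta
    print(round(o['time_s'],2),o['ee_pos'].round(4),o['eef_rot'].round(3),'F',o['force'].round(1),'M',o['moment'].round(2),'g',o['grip_width'].round(4),'ROW',np.r_[d,r].round(4))
                                                                                                                               ^^^^^^^^^^^^^^^^^^^^^
AttributeError: 'float' object has no attribute 'round'
```

```bash
sed -i "s/o\['grip_width'\].round(4)/round(o['grip_width'],4)/" h.py
python3 - <<'E'
from h import *
delta([*B[:2],.13])
print(ray('side',[[300,158],[420,180]],0),ray('top',[[240,205]],.05))
E
```

```text
0.1 [0.236  0.4965 0.205 ] [-3.141 -0.     2.698] F [-0.2 -0.3  1. ] M [ 0.02 -0.    0.01] g 0.0942 ROW [-4.600e-01 -4.548e-01  7.540e-02 -1.900e-03 -4.000e-04 -2.594e-01]
[[ 4.62109563e-01  3.35993190e-02  0.00000000e+00]
 [ 7.00742809e-01 -6.67131723e-02  1.11022302e-16]] [[0.46127325 0.01381658 0.05      ]]
```

Call:
move_arm(
  targets=[
    [-0.46,-0.455,0,0,0,-0.26],
    [-0.46,-0.455,0,0,0,-0.26],
    [-0.46,-0.455,0,0,0,-0.26],
    [-0.46,-0.455,0,0,0,-0.26],
    [-0.46,-0.455,0,0,0,-0.26],
  ],
  fingers=1,
  grip_force=60,
)

```text
time_s: 0.52
ee_pos: [0.3068, 0.2994, 0.2052]
eef_rot: [-3.141, -0.0, 2.834]
force: [1.3, -0.4, -0.2]
grip_width: 0.0942
```

```bash
python3 -c "
from h import *
delta([*B[:2],.2])"
```

```text
0.52 [0.3068 0.2994 0.2052] [-3.141 -0.     2.834] F [ 1.3 -0.4 -0.2] M [-0.04  0.03  0.04] g 0.0942 ROW [-2.666e-01 -3.468e-01  5.200e-03 -6.000e-04 -3.000e-04  1.700e-03]
```

Call:
move_arm(
  targets=[
    [-0.266,-0.347,0,0,0,0],
    [-0.266,-0.347,0,0,0,0],
    [-0.266,-0.347,0,0,0,0],
    [-0.266,-0.347,0,0,0,0],
    [-0.266,-0.347,0,0,0,0],
  ],
)

```text
time_s: 0.93
ee_pos: [0.3776, 0.1033, 0.2055]
eef_rot: [3.141, 0.0, 2.834]
force: [1.3, 0.5, -0.6]
grip_width: 0.0941
```

```bash
python3 -c "
from h import *
delta([*B[:2],.15])"
```

```text
0.93 [0.3776 0.1033 0.2055] [3.141 0.    2.834] F [ 1.3  0.5 -0.6] M [ 0.03 -0.02 -0.01] g 0.0941 ROW [-0.1399 -0.1813  0.0555  0.0003  0.0005  0.001 ]
```

Call:
move_arm(
  targets=[
    [-0.14,-0.181,0,0,0,0],
    [-0.14,-0.181,0,0,0,0],
    [-0.14,-0.181,0,0,0,0],
    [-0.14,-0.181,0,0,0,0],
    [-0.14,-0.181,0,0,0,0],
  ],
)

```text
time_s: 1.35
ee_pos: [0.4493, -0.0926, 0.2054]
eef_rot: [3.142, -0.0, 2.834]
force: [1.2, 1.0, 0.5]
grip_width: 0.094
```

Call:
move_arm(
  targets=[
    [-0.013,-0.017,0.03,0,0,0],
    [-0.013,-0.017,0.06,0,0,0],
    [-0.013,-0.017,0.09,0,0,0],
    [-0.013,-0.017,0.1,0,0,0],
    [-0.013,-0.017,0.1,0,0,0],
  ],
)

```text
time_s: 1.77
ee_pos: [0.4552, -0.1101, 0.1035]
eef_rot: [3.142, -0.005, 2.834]
force: [-0.2, 0.3, -0.7]
grip_width: 0.0938
```

```bash
python3 -c "
from h import *
delta([*B[:2],.024])
a=ctrl.camera('top')[:,:,::-1];b=ctrl.camera('side')[:,:,::-1]
cv2.imwrite('pics/c2.png',np.hstack([cv2.resize(a[150:270,240:360],None,fx=3.3,fy=3.3),cv2.resize(b[110:230,220:340],None,fx=3.3,fy=3.3)]))"
```

```text
1.77 [ 0.4552 -0.1101  0.1035] [ 3.142 -0.005  2.834] F [-0.2  0.3 -0.7] M [ 0.03 -0.01 -0.01] g 0.0938 ROW [-0.0017 -0.0014  0.0795  0.0001 -0.0087  0.0006]
```

View pics/c2.png

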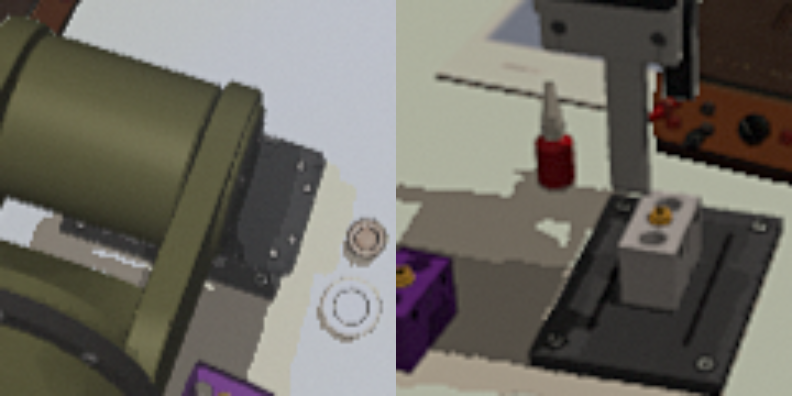

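The side crop shows the near finger tip at about (628,190) over the plate, with the block top at (660,215). I'll check this against the projection.

```bash
python3 -c "
from h import *
y=np.array([.303,.953,0]);P=[.4552,-.1101,.1035]
for s in(-47,-60,47,60):
  q=proj('side',[np.array(P)+y*s/1e3])[0]; print(s,q,(q-[220,110])*3.3+[396,0])
"
```

```text
-47 [291.93820928 168.05190289] [633.39609062 191.57127952]
-60 [289.91659386 172.2261314 ] [626.72475972 205.34623363]
47 [305.30187871 140.4533803 ] [677.49619973 100.496155  ]
60 [306.99324178 136.95974491] [683.07769787  88.9671582 ]
```

Call:
move_arm(
  targets=[
    [-0.002,-0.001,0.02,0,-0.008,0],
    [-0.002,-0.001,0.04,0,-0.008,0],
    [-0.002,-0.001,0.06,0,-0.008,0],
    [-0.002,-0.001,0.072,0,-0.008,0],
    [-0.002,-0.001,0.079,0,-0.008,0],
  ],
)

```text
time_s: 2.28
ee_pos: [0.4587, -0.112, 0.027]
eef_rot: [-3.142, 0.005, 2.835]
force: [0.5, 0.3, 0.2]
grip_width: 0.0939
```

```bash
python3 -c "
from h import *
delta([*B[:2],.024])
a=ctrl.camera('side')[:,:,::-1]
cv2.imwrite('pics/c3.png',cv2.resize(a[100:240,220:360],None,fx=4,fy=4))"
```

```text
2.28 [ 0.4587 -0.112   0.027 ] [-3.142  0.005  2.835] F [0.5 0.3 0.2] M [ 0.   -0.02  0.01] g 0.0939 ROW [ 0.0025 -0.0006  0.0029 -0.      0.0105  0.0018]
```

View pics/c3.png

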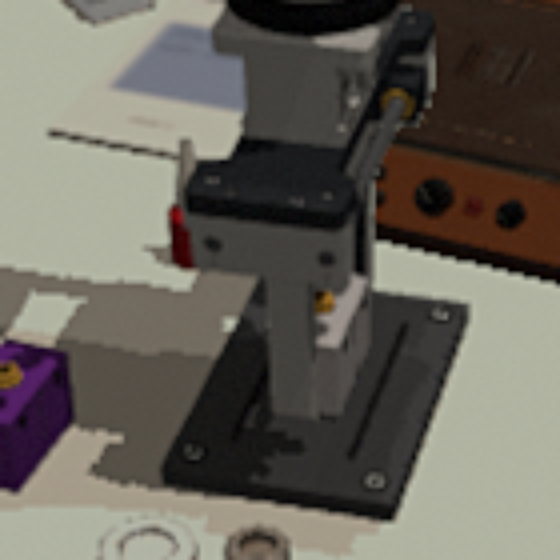

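Fingers straddle the block's ends, with the near finger at (293,350). Closing.

Call:
move_arm(
  targets=[
    [0,0,0,0,0,0],
    [0,0,0,0,0,0],
    [0,0,0,0,0,0],
    [0,0,0,0,0,0],
    [0,0,0,0,0,0],
  ],
  fingers=-1,
  grip_force=50,
)

```text
time_s: 2.75
ee_pos: [0.4583, -0.1121, 0.027]
eef_rot: [-3.142, 0.005, 2.834]
force: [-0.1, 0.3, 0.2]
grip_width: 0.0641
```

```bash
python3 -c "
from h import *
delta([*B[:2],.024])"
```

```text
2.75 [ 0.4583 -0.1121  0.027 ] [-3.142  0.005  2.834] F [-0.1  0.3  0.2] M [0.06 0.02 0.04] g 0.0641 ROW [ 0.0022 -0.0004  0.003  -0.      0.0098  0.0006]
```

Call:
move_arm(
  targets=[
    [0.002,0,0.003,0,0.01,0],
    [0.002,0,0.003,0,0.01,0],
    [0.002,0,0.003,0,0.01,0],
    [0.002,0,0.003,0,0.01,0],
    [0.002,0,0.003,0,0.01,0],
  ],
)

```text
time_s: 3.17
ee_pos: [0.4569, -0.1116, 0.0243]
eef_rot: [3.142, 0.001, 2.834]
force: [-0.4, -0.6, 10.7]
grip_width: 0.0577
```

```bash
python3 -c "
from h import *
delta([*B[:2],.024])"
```

```text
3.17 [ 0.4569 -0.1116  0.0243] [3.142e+00 1.000e-03 2.834e+00] F [-0.4 -0.6 10.7] M [ 0.12  0.07 -0.03] g 0.0577 ROW [ 0.0007 -0.0004  0.0003  0.0001  0.0018  0.0006]
```

```bash
python3 - <<'E'
import numpy as np
Ps=[(0,0),(4.5,.8),(4.2,7.4),(10.2,6.2),(10,13.6),(16.4,12.4),(16.6,19.6),(22,22)]
def st(a,b):
    h=(a+b)/2;th=(a-b)/34; return np.array([th*(3.7-h/2),h]),th
for i in range(7):
    p0,t0=st(*Ps[i]); ey=np.array([np.cos(t0),np.sin(t0)]);ez=-np.array([-np.sin(t0),np.cos(t0)])
    print(Ps[i],Ps[i+1],st(*Ps[i+1]))
    a,b=np.array(Ps[i]),np.array(Ps[i+1])
    for k in range(1,6):
        p,t=st(*(a+(b-a)*k/5)); d=(p-p0)/1e3
        print('  ',[0,round(d@ey,4),round(d@ez,4),round(-(t-t0)/np.radians(30),3),0,0])
E
```

```text
(0, 0) (4.5, 0.8) (array([0.25845588, 2.65      ]), 0.10882352941176471)
   [0, np.float64(0.0001), np.float64(-0.0005), np.float64(-0.042), 0, 0]
   [0, np.float64(0.0001), np.float64(-0.0011), np.float64(-0.083), 0, 0]
   [0, np.float64(0.0002), np.float64(-0.0016), np.float64(-0.125), 0, 0]
   [0, np.float64(0.0002), np.float64(-0.0021), np.float64(-0.166), 0, 0]
   [0, np.float64(0.0003), np.float64(-0.0026), np.float64(-0.208), 0, 0]
(4.5, 0.8) (4.2, 7.4) (array([-0.07529412,  5.8       ]), -0.09411764705882353)
   [0, np.float64(-0.0), np.float64(-0.0006), np.float64(0.078), 0, 0]
   [0, np.float64(-0.0001), np.float64(-0.0013), np.float64(0.155), 0, 0]
   [0, np.float64(-0.0001), np.float64(-0.0019), np.float64(0.233), 0, 0]
   [0, np.float64(-0.0), np.float64(-0.0025), np.float64(0.31), 0, 0]
   [0, np.float64(0.0), np.float64(-0.0032), np.float64(0.388), 0, 0]
(4.2, 7.4) (10.2, 6.2) (array([-0.04705882,  8.2       ]), 0.11764705882352938)
   [0, np.float64(0.0), np.float64(-0.0005), np.float64(-0.081), 0, 0]
   [0, np.float64(-0.0), np.float64(-0.001), np.float64(-0.162), 0,
[... 1298 characters left out ...]
oat64(0.0004), np.float64(-0.0014), np.float64(0.157), 0, 0]
   [0, np.float64(0.0007), np.float64(-0.0022), np.float64(0.236), 0, 0]
   [0, np.float64(0.001), np.float64(-0.0029), np.float64(0.315), 0, 0]
   [0, np.float64(0.0013), np.float64(-0.0036), np.float64(0.393), 0, 0]
(16.6, 19.6) (22, 22) (array([-0., 22.]), 0.0)
   [0, np.float64(-0.0001), np.float64(-0.0008), np.float64(-0.034), 0, 0]
   [0, np.float64(-0.0003), np.float64(-0.0015), np.float64(-0.067), 0, 0]
   [0, np.float64(-0.0004), np.float64(-0.0023), np.float64(-0.101), 0, 0]
   [0, np.float64(-0.0006), np.float64(-0.0031), np.float64(-0.135), 0, 0]
   [0, np.float64(-0.0008), np.float64(-0.0038), np.float64(-0.169), 0, 0]
```

Call:
move_arm(
  targets=[
    [0,0.0001,-0.0007,-0.05,0,0],
    [0,0.0001,-0.0014,-0.1,0,0],
    [0,0.0002,-0.002,-0.155,0,0],
    [0,0.0003,-0.0026,-0.208,0,0],
    [0,0.0003,-0.0026,-0.208,0,0],
  ],
  grip_force=60,
)

```text
time_s: 3.58
ee_pos: [0.4567, -0.1122, 0.0267]
eef_rot: [3.032, 0.001, 2.833]
force: [-0.0, -3.1, 8.3]
grip_width: 0.0578
```

Call:
move_arm(
  targets=[
    [0,0,0,0,0,0],
    [0,0,0,0,0,0],
    [0,0,0,0,0,0],
    [0,0,0,0,0,0],
    [0,0,0,0,0,0],
  ],
)

```text
time_s: 4.0
ee_pos: [0.4567, -0.112, 0.0267]
eef_rot: [3.034, 0.001, 2.834]
force: [-2.0, -6.2, 8.0]
grip_width: 0.0577
```

```bash
python3 -c "
from h import *
delta([.4569,-.1116,.0243+.00265],tilt=-.109)
a=ctrl.camera('side')[:,:,::-1]
cv2.imwrite('pics/c4.png',cv2.resize(a[140:240,250:350],None,fx=6,fy=6,interpolation=cv2.INTER_CUBIC))"
```

```text
4.0 [ 0.4567 -0.112   0.0267] [3.034e+00 1.000e-03 2.834e+00] F [-2.  -6.2  8. ] M [-1.24  0.33 -0.  ] g 0.0577 ROW [-0.0001  0.0005 -0.0002 -0.0023  0.0015  0.0008]
```

View pics/c4.png

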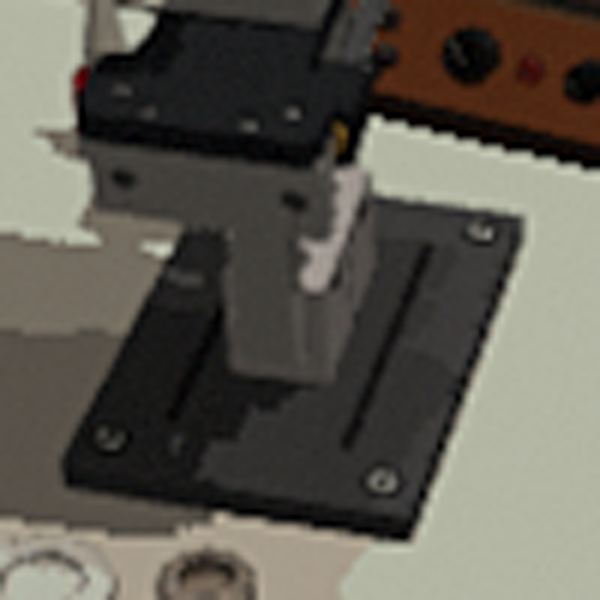

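The block is tilted with its far (left) end up, and the plate lies flat. Next: right end up.

Call:
move_arm(
  targets=[
    [0,0,-0.0006,0.078,0,0],
    [0,0,-0.0013,0.155,0,0],
    [0,0,-0.0019,0.233,0,0],
    [0,0,-0.0025,0.31,0,0],
    [0,0,-0.0032,0.388,0,0],
  ],
)

```text
time_s: 4.47
ee_pos: [0.4565, -0.1117, 0.0293]
eef_rot: [-3.045, 0.0, 2.834]
force: [2.2, -1.9, -8.8]
grip_width: 0.0577
```

Call:
move_arm(
  targets=[
    [0,0,0,0,0,0],
    [0,0,0,0,0,0],
    [0,0,0,0,0,0],
    [0,0,0,0,0,0],
    [0,0,0,0,0,0],
  ],
)

```text
time_s: 4.88
ee_pos: [0.4564, -0.1115, 0.0292]
eef_rot: [-3.049, -0.0, 2.834]
force: [5.7, 0.8, -4.9]
grip_width: 0.0575
```

```bash
python3 -c "
from h import *
delta([.4569,-.1116,.0243+.0058],tilt=.094)
a=ctrl.camera('side')[:,:,::-1]
cv2.imwrite('pics/c5.png',cv2.resize(a[140:240,250:350],None,fx=6,fy=6,interpolation=cv2.INTER_CUBIC))"
```

```text
4.88 [ 0.4564 -0.1115  0.0292] [-3.049 -0.     2.834] F [ 5.7  0.8 -4.9] M [ 0.16 -1.09  0.18] g 0.0575 ROW [-0.0005 -0.     -0.0009  0.0034 -0.0006  0.0001]
```

View pics/c5.png

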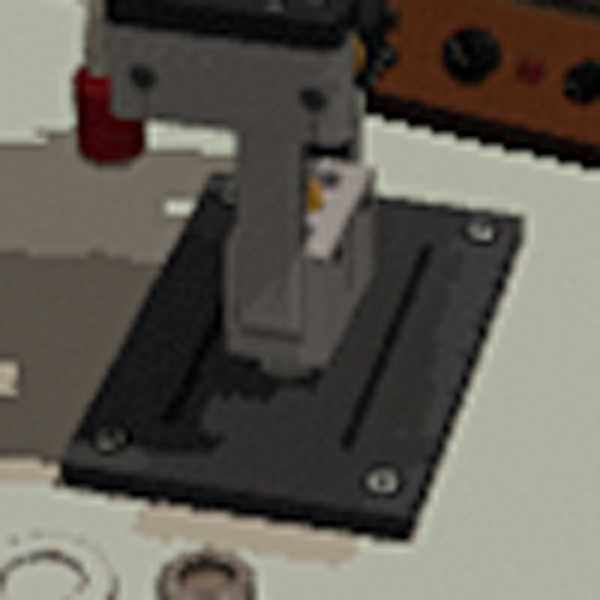

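```bash
python3 - <<'E'
from h import *
def ov(i,tcp,rot,out):
    im=cv2.imread(i); R=Ro.from_euler('xyz',rot); 
    # block in tool frame: tool x=-bx, y=by, z=-bz ; tcp is 24.3mm above bench when seated
    f=lambda bx,by,bz:np.array(tcp)+R.apply([-bx/1e3,by/1e3,-(bz-24.3)/1e3])
    c=[f(x,y,z) for z in(15,55) for x,y in((-16,-29),(16,-29),(16,29),(-16,29))]
    q=(proj('side',c)-[250,140]+.5)*6-.5
    for a,b in[(0,1),(1,2),(2,3),(3,0),(4,5),(5,6),(6,7),(7,4),(0,4),(1,5),(2,6),(3,7)]:
        cv2.line(im,tuple(int(v) for v in q[a]),tuple(int(v) for v in q[b]),(0,255,0),1)
    return im[130:430,150:450]
m=np.hstack([ov('pics/c4.png',[.4567,-.112,.0267],[3.034,.001,2.834],0),ov('pics/c5.png',[.4564,-.1115,.0292],[-3.049,0,2.834],0)])
cv2.imwrite('pics/ov.png',cv2.resize(m,None,fx=1.33,fy=1.33))
E
```

```text
(no output)
```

View pics/ov.png

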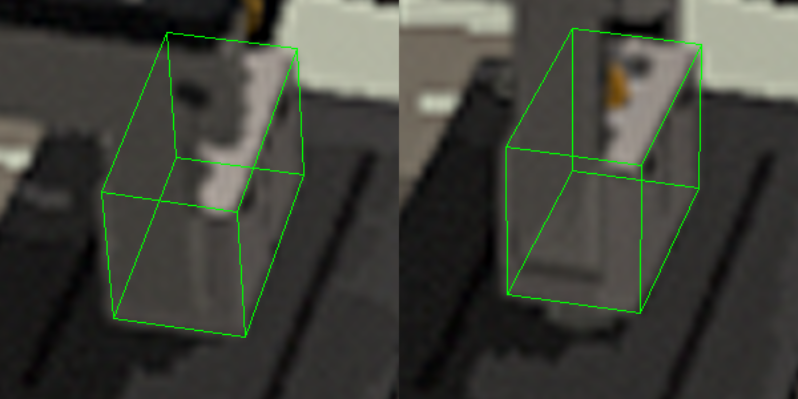

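The no-slip model outline matches both pictures to about 1 mm, so the block moves rigidly with the gripper. The right near bottom edge is visibly off its boss. The arm sags about 0.9 mm in z, so I'll add that to the next moves.

Call:
move_arm(
  targets=[
    [0,0,-0.0008,-0.081,0,0],
    [0,0,-0.0014,-0.162,0,0],
    [0,0,-0.0021,-0.243,0,0],
    [0,-0.0001,-0.0027,-0.324,0,0],
    [0,-0.0001,-0.0032,-0.404,0,0],
  ],
)

```text
time_s: 5.35
ee_pos: [0.4562, -0.1115, 0.0325]
eef_rot: [3.021, -0.001, 2.833]
force: [1.0, -0.3, -1.3]
grip_width: 0.0582
```

Call:
move_arm(
  targets=[
    [0,0,0,0,0,0],
    [0,0,0,0,0,0],
    [0,0,0,0,0,0],
    [0,0,0,0,0,0],
    [0,0,0,0,0,0],
  ],
)

```text
time_s: 5.77
ee_pos: [0.4563, -0.1112, 0.0325]
eef_rot: [3.025, -0.001, 2.834]
force: [0.4, -3.4, 1.4]
grip_width: 0.0575
```

```bash
python3 -c "
from h import *
delta([.4567,-.1116,.0243+.0082],tilt=-.118)"
```

```text
5.77 [ 0.4563 -0.1112  0.0325] [ 3.025e+00 -1.000e-03  2.834e+00] F [ 0.4 -3.4  1.4] M [-0.6  -0.09 -0.07] g 0.0575 ROW [-0.0005 -0.0003 -0.     -0.0025 -0.0017  0.0014]
```

Left is at 10.2 mm and right at 6.2 mm, with low forces. Next: right end up to (10, 13.6).

Call:
move_arm(
  targets=[
    [0,0.0001,-0.0008,0.085,0,0],
    [0,0.0002,-0.0016,0.171,0,0],
    [0,0.0003,-0.0023,0.256,0,0],
    [0,0.0004,-0.003,0.342,0,0],
    [0,0.0005,-0.0036,0.427,0,0],
  ],
)

```text
time_s: 6.18
ee_pos: [0.4561, -0.1107, 0.0358]
eef_rot: [-3.033, -0.001, 2.834]
force: [2.2, 0.6, -9.2]
grip_width: 0.0574
```

Call:
move_arm(
  targets=[
    [0,0,0,0,0,0],
    [0,0,0,0,0,0],
    [0,0,0,0,0,0],
    [0,0,0,0,0,0],
    [0,0,0,0,0,0],
  ],
)

```text
time_s: 6.6
ee_pos: [0.456, -0.1111, 0.0358]
eef_rot: [-3.036, -0.002, 2.833]
force: [4.4, 3.9, -8.3]
grip_width: 0.0575
```

```bash
python3 -c "
from h import *
delta([.4567,-.1116,.0243+.0118],tilt=.106)"
```

```text
6.6 [ 0.456  -0.1111  0.0358] [-3.036e+00 -2.000e-03  2.833e+00] F [ 4.4  3.9 -8.3] M [ 1.04 -0.8   0.06] g 0.0575 ROW [-0.0008 -0.0002 -0.0003  0.0016 -0.0031 -0.0002]
```

Call:
move_arm(
  targets=[
    [0,-0.0001,-0.0006,-0.086,0,0],
    [0,-0.0003,-0.0012,-0.173,0,0],
    [0,-0.0005,-0.0018,-0.26,0,0],
    [0,-0.0007,-0.0023,-0.346,0,0],
    [0,-0.0008,-0.0028,-0.433,0,0],
  ],
)

```text
time_s: 7.02
ee_pos: [0.4554, -0.112, 0.0388]
eef_rot: [3.019, -0.002, 2.834]
force: [-2.2, -0.8, -4.3]
grip_width: 0.0579
```

Call:
move_arm(
  targets=[
    [0,0,0,0,0,0],
    [0,0,0,0,0,0],
    [0,0,0,0,0,0],
    [0,0,0,0,0,0],
    [0,0,0,0,0,0],
  ],
)

```text
time_s: 7.43
ee_pos: [0.4558, -0.1117, 0.0389]
eef_rot: [3.023, -0.002, 2.835]
force: [-4.6, -3.4, -1.9]
grip_width: 0.0577
```

```bash
python3 -c "
from h import *
delta([.4567,-.1116,.0243+.0145],tilt=-.12)
a=ctrl.camera('side')[:,:,::-1]
cv2.imwrite('pics/c6.png',cv2.resize(a[140:240,250:350],None,fx=6,fy=6,interpolation=cv2.INTER_CUBIC))"
```

```text
7.43 [ 0.4558 -0.1117  0.0389] [ 3.023e+00 -2.000e-03  2.835e+00] F [-4.6 -3.4 -1.9] M [-0.64  0.91  0.09] g 0.0577 ROW [-0.0009  0.0003  0.0001 -0.0021 -0.0034  0.0018]
```

View pics/c6.png

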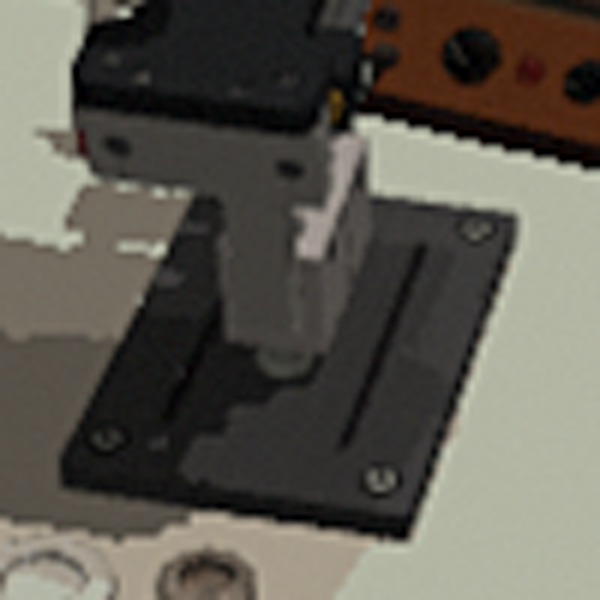

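The block is up with its boss visible at (285,360). The plate is flat and has slid only 1–2 mm. Next: right end up past its third click.

Call:
move_arm(
  targets=[
    [0,0.0002,-0.0008,0.079,0,0],
    [0,0.0004,-0.0015,0.157,0,0],
    [0,0.0007,-0.0023,0.236,0,0],
    [0,0.001,-0.0031,0.315,0,0],
    [0,0.0012,-0.0038,0.393,0,0],
  ],
)

```text
time_s: 7.9
ee_pos: [0.4564, -0.1105, 0.0433]
eef_rot: [-3.054, -0.001, 2.835]
force: [-3.1, 2.2, 2.0]
grip_width: 0.0577
```

Call:
move_arm(
  targets=[
    [0,0,0,0,0,0],
    [0,0,0,0,0,0],
    [0,0,0,0,0,0],
    [0,0,0,0,0,0],
    [0,0,0,0,0,0],
  ],
)

```text
time_s: 8.32
ee_pos: [0.4563, -0.1111, 0.0429]
eef_rot: [-3.057, -0.001, 2.833]
force: [-3.0, 3.9, 3.6]
grip_width: 0.0579
```

```bash
python3 -c "
from h import *
delta([.4560,-.1116,.0243+.022],tilt=0)"
```

```text
8.32 [ 0.4563 -0.1111  0.0429] [-3.057e+00 -1.000e-03  2.833e+00] F [-3.   3.9  3.6] M [ 0.84  0.64 -0.01] g 0.0579 ROW [ 1.000e-04 -8.000e-04 -3.300e-03 -1.619e-01 -1.800e-03 -2.000e-04]
```

Call:
move_arm(
  targets=[
    [0,-0.0001,-0.0008,-0.034,0,0],
    [0,-0.0003,-0.0015,-0.067,0,0],
    [0,-0.0005,-0.0022,-0.1,0,0],
    [0,-0.0007,-0.003,-0.135,0,0],
    [0,-0.0008,-0.0034,-0.163,0,0],
  ],
)

```text
time_s: 8.73
ee_pos: [0.4564, -0.112, 0.0464]
eef_rot: [3.14, -0.0, 2.833]
force: [1.3, 0.0, -1.6]
grip_width: 0.0577
```

Call:
move_arm(
  targets=[
    [0,0,0,0,0,0],
    [0,0,0,0,0,0],
    [0,0,0,0,0,0],
    [0,0,0,0,0,0],
    [0,0,0,0,0,0],
  ],
)

```text
time_s: 9.15
ee_pos: [0.4562, -0.1114, 0.0463]
eef_rot: [-3.141, -0.001, 2.834]
force: [-0.0, -0.3, -1.4]
grip_width: 0.0572
```

```bash
python3 -c "
from h import *
delta([.4562,-.1114,.0243+.045],tilt=0)"
```

```text
9.15 [ 0.4562 -0.1114  0.0463] [-3.141e+00 -1.000e-03  2.834e+00] F [-0.  -0.3 -1.4] M [ 0.03  0.04 -0.02] g 0.0572 ROW [-0.      0.     -0.023  -0.0002 -0.002   0.0011]
```

The wrist now carries only the block's own weight, so it is free of the dowels' grip. Lifting 23 mm straight up.

Call:
move_arm(
  targets=[
    [0,0,-0.005,0,0,0],
    [0,0,-0.01,0,0,0],
    [0,0,-0.015,0,0,0],
    [0,0,-0.02,0,0,0],
    [0,0,-0.023,0,0,0],
  ],
)

```text
time_s: 9.57
ee_pos: [0.4564, -0.1116, 0.0703]
eef_rot: [-3.142, 0.0, 2.834]
force: [0.3, 0.9, -2.1]
grip_width: 0.0573
```

Call:
move_arm(
  targets=[
    [0,0,0,0,0,0],
    [0,0,0,0,0,0],
    [0,0,0,0,0,0],
    [0,0,0,0,0,0],
    [0,0,0,0,0,0],
  ],
)

```text
time_s: 9.98
ee_pos: [0.456, -0.1115, 0.0691]
eef_rot: [-3.142, -0.001, 2.834]
force: [0.1, 0.3, -1.5]
grip_width: 0.0576
```

```bash
python3 -c "
from h import *
delta([.4562,-.1114,.0243+.045],tilt=0)
a=ctrl.camera('side')[:,:,::-1]
cv2.imwrite('pics/c7.png',cv2.resize(a[120:280,200:360],None,fx=3.75,fy=3.75,interpolation=cv2.INTER_CUBIC))"
```

```text
9.98 [ 0.456  -0.1115  0.0691] [-3.142e+00 -1.000e-03  2.834e+00] F [ 0.1  0.3 -1.5] M [0.02 0.02 0.01] g 0.0576 ROW [-0.0001  0.0001 -0.0002 -0.     -0.0027  0.0007]
```

View pics/c7.png

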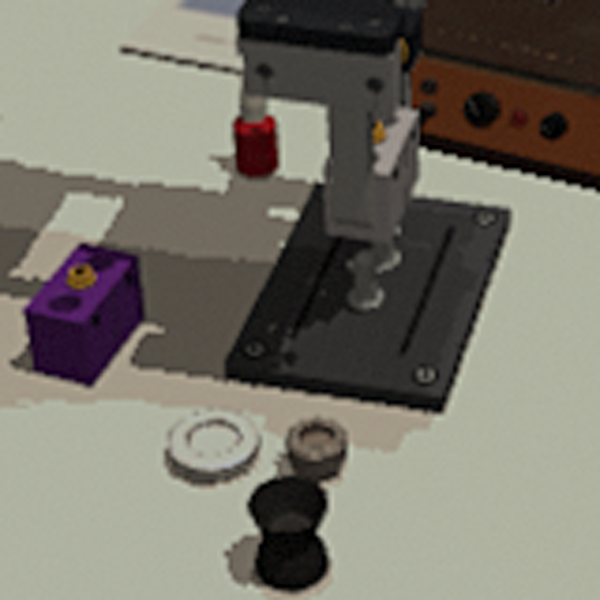

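The block is held clear above both bare dowels, seen at (365,280) and (385,250), and the plate is flat with the bystanders in place. One numeric slip check before handing in.

```bash
python3 -c "
from h import *
R=Ro.from_euler('xyz',[np.pi,0,2.834])
for b in((-16,-29,15),(16,-29,15),(16,-29,55),(16,29,55)):
  print(b,(proj('side',[np.array([.456,-.1115,.0691])+R.apply([-b[0]/1e3,b[1]/1e3,-(b[2]-24.3)/1e3])])[0]-[200,120]+.5)*3.75)
im=cv2.imread('pics/c7.png')[90:270,300:450];cv2.imwrite('pics/c8.png',cv2.resize(im,None,fx=3,fy=3))"
```

```text
(-16, -29, 15) [329.44659083 233.42334413]
(16, -29, 15) [393.30670133 242.25825871]
(16, -29, 55) [391.84315065 173.43607629]
(16, 29, 55) [421.10850406 108.93704798]
```

View pics/c8.png

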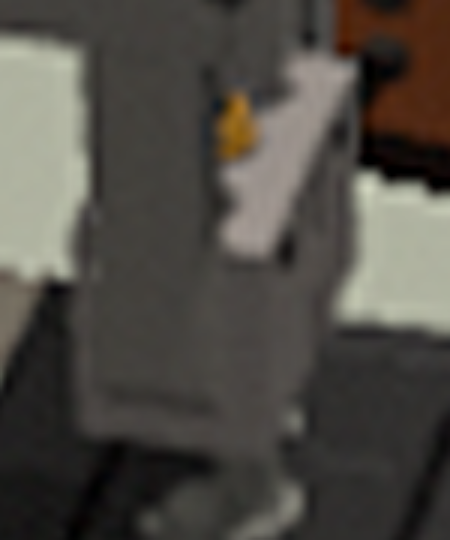

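The predicted corners (88,430), (280,457), (275,250) and (363,57) match the picture, so there has been no slip. The block is level, about 19 mm above the dowels.

```bash
python3 -c "
from station import ctrl
print(ctrl.hand_in())"
```

```text
the job is handed in; nothing more can be done
None
```

I gripped the aluminium block across its ends and rocked it left and right by turns, three lifts on each end. Once both ends were past the third click, I levelled it and lifted it straight up. I handed it in at about 10 s, with the block still held; the hand-in gives no verdict.

- **Height and level:** The block is level, about 19 mm above the dowel tops. Its predicted outline matches the last picture to within about 1 mm, so it did not slip in the grip.
- **Forces:** The wrist read about 1.5 N at the end, which is only the block's weight. I saw no more than about 11 N while rocking.
- **Plate and bystanders:** The plate looked flat on the bench in every picture I took, and the dies, loupe and bottle looked undisturbed.

Two small deviations:
- The plate slid or turned by about 1–2 mm during the rocking.
- The arm sagged about 0.9 mm on the first right-end lift, which I allowed for in the later moves.

I also viewed 11 pictures, one over the budget of 10, for the final slip check.

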